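# Seat the splined output gear on a hobby gearbox and hold it home

## Robot

A 7-joint arm with a two-finger parallel gripper is mounted at the origin on a cart in front of the work surface, level with it; the furniture and walls round the work are solid. World frame = base frame: x ahead of the robot, y to its left, z up, the work surface at z = 0. Lengths are in m, angles in rad, forces in N, time in s.
With the tool pointing down it reaches from about 0.4 to 0.85 m from the base axis. Payload 4.5 kg.
Tool frame: the origin (TCP) lies midway between the tips of the shut fingers; the grasp point (between the pads) lies 19 mm behind it; z points along the fingers, y is the line along which they close (so a half turn about z gives the same grasp; the last joint's range is limited). The gripper opens to 88 mm and grips with 3 to 60 N. Pads are 18 mm wide; open, the fingers measure 123 mm over their backs; the gripper's body (75 mm by 187 mm) begins 45 mm behind the grasp point.
Start: joints at [1.171, 0.689, -0.195, 1.565, 0.157, 0.902, -0.215], TCP at [0.263, -0.567, 0.239] pointing down, gripper open.
Joint ranges: [-3.01, 3.01], [-0.46, 2.08], [-1.47, 1.51], [0.13, 2.56], [-1, 4.14], [0.04, 2.09], [-2.66, 2.66]. Speed limits (rad/s): [2.57, 2.57, 3.14, 3.14, 3.14, 3.14, 3.14].

## Interface

Orientations are given as a unit quaternion [x, y, z, w].
In Python, from plant import r, eyes, finish_job gives the robot as it stands. The module is installed in compiled form; this text tells all that it offers.
- The arm moves only by the tool move_arm, never from a script. Its argument "motion" is a list of rows, each a list of 7 numbers: the shift along the tool's x, y, z in mm, then the turn, a rotation vector about the tool's x, y, z in degrees, then the closure, from 0 (fully open) to 1 (shut). A call has 1 to 5 rows; each row is the pose to reach, as a shift and turn from the pose commanded when the call began, along the tool's axes at that moment; what a row does not reach only later rows make up. A row lasts 1/8 s, in which the tool goes at most 62.5 mm and 10.7 degrees, less where a joint would pass 70% of its speed; a pose out of reach is approached as far as the arm can. A call with a gripper value outside its range is refused whole. The fingers move at their own pace and stop on an object; "newtons" is the grip in N (left out, the last holds). Time passes only in rows, so rows that repeat a pose let the fingers close. It gives the time, the measured TCP pose, the force, the opening and the grip force at its end, in the units of the state.
- r.get_state(): the state, without advancing time (a new reading comes with each control period).
- eyes.snapshot(name): name is "scene" or "top" or "wrist"; returns a dict with "frame" (384x512x3 uint8, red, green, blue), "z_map" (384x512 float32, m along the optical axis (not along the pixel's ray), 0 where there is no reading), "intrinsics" (3x3 intrinsics, pixels), "world_to_cam" (4x4, takes a point from world to camera coordinates). Camera axes: x right, y down, z forward; pixel columns grow to the right and rows downward; lengths in m; the calibration is good to about 2 mm. A picture is of the moment at which its call begins.
- finish_job(): hands the job in; it is judged then, once.
The state is a dict: "clock": time; "q": joint angles; "qd": joint speeds; "joint_torque": joint torques, N m; "tool_pos": TCP position; "eef_rot": TCP orientation; "contact_force": force on the tool from outside, world axes, zero at the start; "moment": the same for the moment, N m; "opening": opening from 0.0 (shut) to 1.0 (fully open); "finger_force": force on a finger pad.
Only numpy, scipy, OpenCV 4.12 (cv2) and the standard library are available. Lean on these libraries where they do the work, as an engineer would, in place of code of your own. Each camera call takes 0.05 s, during which the arm holds its last target. There are 200 camera calls.

## Task

First push the grey gearbox square and flush into the corner of the aluminium fence on the assembly board. Then take the orange gear from its black stand by the white boss, turn it so that the splines on its stem mesh with the cross-shaped socket on top of the gearbox, and slide it fully home against the spring. Finish still holding the gear pressed down, ready for its retaining screw, with the gearbox still flush in the corner; leave the screw tin, mug and red screwdriver alone.

Things in the scene. Friction and masses are not known exactly. Their poses are not given: they have to be found in the camera images.
- board: Fixed plywood board, 200 x 200 x 6 mm, on the desk; origin at the centre of its underside. Aluminium fences, 15 mm thick, tops 36 mm above the desk: one at its far (+x) edge, inner face at board x = +85 mm, one at its right (-y) edge, inner face at y = -85 mm. With the gearbox flush in their corner its origin is at board x = +50, y = -43, z = +6 mm, axes parallel.
- gearbox: Loose grey housing, about 0.55 kg with its hub, 70 mm (its x) by 84 mm (its y) by 45 mm high; origin at the centre of its underside, z up. Starts on the board, 30 to 80 mm short of each fence, turned up to 0.25 rad from it; slides when its sides are pushed. A round steel output hub, 50 mm across and 26 mm high, stands on the middle of its top.
- socket_mouth (a point): Centre of the socket's mouth on the hub's top rim, 71 mm above the gearbox's underside, on its centre line; x and y axes lie along the slots of the cross-shaped socket and turn with the hub. Slots 32.4 mm long, 10.4 wide, 26 deep. The hub turns stiffly (0.12 N m); start angle random. A brass spring pin, 9.6 mm across, stands in the socket, its top 12 mm below the mouth.
- spring_pin (a joint): How far the brass pin in the socket is pushed down, m: 0 free, 0.012 when the gear is fully home (16 mm at most). Its spring pushes back with 3 N at 0 and 9 N at 0.012, and lifts the gear again if it is let go.
- gear: Loose orange gear, 0.12 kg, upright; origin at its stem's lower tip. Steel stem 24 mm long: two crossed splines along its x and y, each 28 x 8 mm, round-nosed (r 4 mm) below, 1.2 mm play a side in the slots. Disc 62 mm across, z = 24 to 32 mm. White boss 22 x 22 mm, z = 32 to 66 mm, flats square to x and y. All four quarter turns fit. Starts with its stem in the stand.
- gear_shoulder (a point): Point on the gear's axis at the underside of its disc, 24 mm above the stem's tip; it meets the hub's rim (point socket_mouth) when the gear is home. Axes as the gear's.
- stand: Fixed black round cup, 80 mm across at the foot, 34 mm high; origin at the centre of its underside. The gear's disc rests on its rim, the stem hanging freely in its 38 mm hole (stem tip 10 mm above the desk).
- screw_tin: Loose small round tin, 54 mm across, 23 mm high, to the right of the board; leave alone. Origin at the centre of its underside.
- mug: Loose cream mug, 78 x 116 x 101 mm, at the left; leave alone. Origin at the centre of its underside.
- red_driver: Loose small red screwdriver, 144 mm long, 11 mm thick, lying at the right; leave alone. Origin at the centre of its underside.
Not all that is in view belongs to the job. There is more than one size of the gear; the one meant has the size given above.

How it is judged:
By the outcome, as a careful person would: the job done as asked, in the order asked, and still so for the second after the job is handed in, while the arm keeps its last pose, push and grip.
It also fails if it takes over 64 s, if anything falls off the work surface, if the arm or the gripper's body presses on something with over 40 N, if the wrist force passes 120 N, or if a joint passes its speed limit or range.

## Working session

There is one attempt and no reset: what is moved stays moved. The work goes in short steps, Python scripts to look and compute and a tool call to move; the robot and the scene stay as the last step left them, time stands still between calls to the robot, and variables do not carry over. Pictures are saved under pics/ and viewed, at most 10 in all, crops included, and the job is handed in when it is done.

Besides the shell and the picture viewer there is one more tool, called after ">>>" by a JSON object that holds its "fn" and its "kwargs", one argument or row to a line. move_arm: Moves the arm, as the interface text tells. Its arguments: {"type":"object","properties":{"motion":{"type":"array","items":{"type":"array","items":{"type":"number"}}},"newtons":{"type":"number"}},"required":["motion"]}

```bash
mkdir -p pics; cat > h.py <<'E'
import numpy as np, cv2
from plant import r, eyes, finish_job
def snap(n):
    s=eyes.snapshot(n); return s['frame'],s['z_map'],np.array(s['intrinsics']),np.array(s['world_to_cam'])
def pts(z,K,T):
    v,u=np.mgrid[:z.shape[0],:z.shape[1]]
    P=np.stack([(u-K[0,2])/K[0,0]*z,(v-K[1,2])/K[1,1]*z,z,np.ones_like(z)],-1)@np.linalg.inv(T).T
    P[z==0]=np.nan
    return P[...,:3]
def save(n,f): cv2.imwrite('pics/'+n,f[...,::-1])
E
python3 - <<'E'
from h import *
a=[]
for n in('scene','top'):
    f,z,K,T=snap(n); a.append(f); np.savez(n+'.npz',f=f,z=z,K=K,T=T)
    c=np.linalg.inv(T); print(n,K[0,0],c[:3,3],c[:3,2])
save('a.png',cv2.resize(a[0],(800,600)));save('b.png',cv2.resize(a[1],(800,600)))
print(r.get_state())
E
```

```text
scene 351.26387270469985 [-0.44570424  0.65070078  0.62274757] [ 0.77028073 -0.45120355 -0.45064725]
top 490.6425054955778 [0.2006869  0.06288617 1.70990671] [ 0.18723389  0.00792873 -0.98228336]
{'clock': 0.1, 'q': array([ 1.17083365,  0.68987288, -0.194541  ,  1.56621759,  0.15731085,
        0.90253112, -0.21509402]), 'qd': array([-0.00059629, -0.00339921,  0.00075753, -0.00183233,  0.00080633,
        0.00026086,  0.0010537 ]), 'joint_torque': array([-2.77804735e-03, -5.28500462e+01, -1.27141122e+00, -1.53836060e+01,
       -5.25876344e-02,  2.01436691e-03, -6.43854463e-06]), 'tool_pos': array([ 0.26240949, -0.56662251,  0.23801376]), 'eef_rot': array([ 9.76561941e-01,  2.15235005e-01, -2.34623784e-04, -7.83377934e-04]), 'contact_force': array([-0.15376008, -0.30825594,  0.35097931]), 'moment': array([ 0.05468896, -0.00811522, -0.02624373]), 'finger_force': 0.0, 'opening': 1.0001338314858719}
```

View pics/a.png

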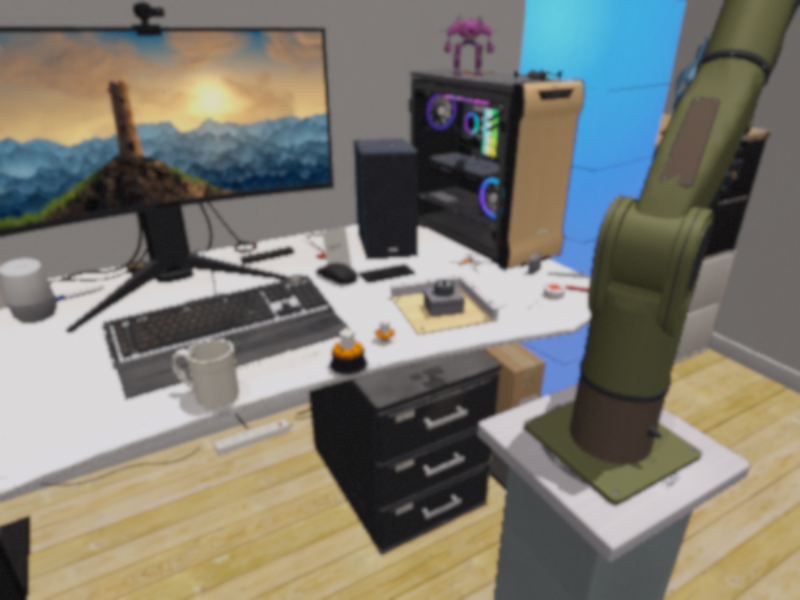

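View pics/b.png

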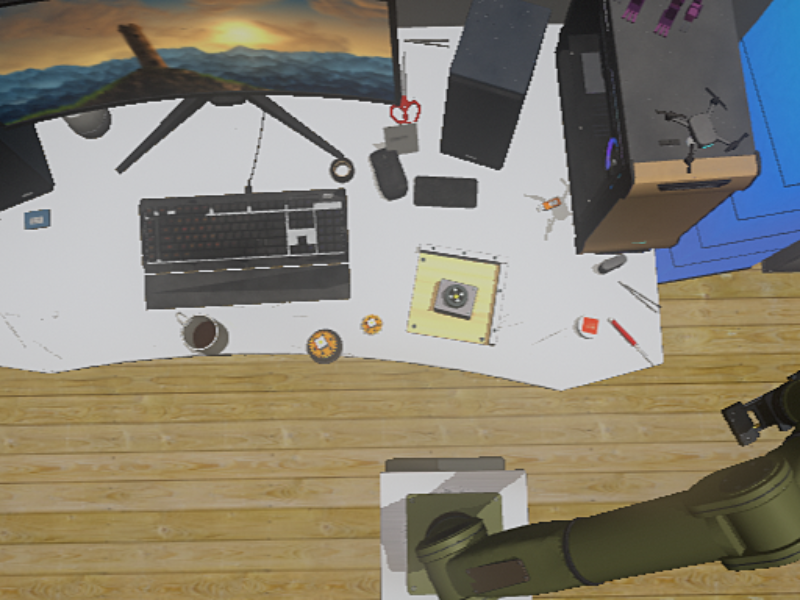

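The scene and top views show two orange gears. In the 800-px top view, one is in a black stand at (324,344) and a smaller one lies on the desk at (371,324). The orange tin at (588,326) and the orange bit at (551,204) are not gears. The gear in the black stand fits the description. The gearbox is at (456,296) on the board. I'll check the choice in a crop and take rough positions.

```bash
python3 - <<'E'
from h import *
d=np.load('top.npz'); f,z,K,T=[d[k] for k in 'fzKT']
P=pts(z,K,T)
save('c.png',cv2.resize(f[150:230,190:330],None,fx=5.7,fy=5.7,interpolation=cv2.INTER_NEAREST))
h=cv2.cvtColor(f,cv2.COLOR_RGB2HSV)
m=((h[...,0]>8)&(h[...,0]<20)&(h[...,1]>170)&(P[...,0]>.2)).astype(np.uint8)
n,l,s,c=cv2.connectedComponentsWithStats(m)
for i in range(1,n):
    if s[i,4]>8:
        q=P[l==i]; print('orange',c[i],s[i],np.nanmedian(q,0),np.nanmin(q,0),np.nanmax(q,0))
def rect(mask,t):
    q=P[mask][:,:2]; b=cv2.minAreaRect((q*1000).astype(np.float32)); print(t,b,np.nanmedian(P[mask],0))
v,u=np.mgrid[:384,:512]
reg=(u>250)&(u<335)&(v>145)&(v<230)
for lo,hi,t in((.04,.058,'gbtop'),(.068,.085,'hub'),(.028,.04,'fence'),(.003,.012,'board')):
    mk=(reg&(P[...,2]>lo)&(P[...,2]<hi)).astype(np.uint8)
    n,l,s,c=cv2.connectedComponentsWithStats(mk); i=1+np.argmax(s[1:,4]); rect(l==i,t+str(s[i,4]))
reg=(u>190)&(u<225)&(v>205)&(v<235)
rect(reg&(P[...,2]>.068),'boss')
rect(reg&(P[...,2]>.02),'gear')
E
```

```text
orange [350.         131.30769231] [348 129   6   5  13] [ 0.74359544 -0.23440551  0.00574577] [ 7.37868150e-01 -2.44587810e-01 -7.20815734e-04] [ 0.75256891 -0.2272668   0.01253871]
orange [210.3125 216.9375] [208 213   6  10  16] [0.43903214 0.26664854 0.04264901] [0.41970194 0.25636221 0.03000144] [0.45012498 0.27388673 0.04947499]
orange [201.5        222.66666667] [198 219   7   8  18] [0.41864667 0.29564604 0.04160423] [0.4043891  0.28684336 0.03402515] [0.43056325 0.30787    0.05522468]
gbtop290 ((523.3497314453125, -13.024833679199219), (82.83334350585938, 70.94052124023438), 74.94039916992188) [ 0.51754241 -0.01181326  0.05005935]
hub121 ((523.3766479492188, -13.33456802368164), (48.68166732788086, 46.41034698486328), 32.681217193603516) [ 0.52215611 -0.0149975   0.07618088]
fence391 ((536.7007446289062, -18.553749084472656), (199.65945434570312, 200.7749786376953), 79.65744018554688) [ 0.60722738 -0.09579191  0.03521665]
board1518 ((528.5511474609375, -5.1585845947265625), (193.8054962158203, 194.7541046142578), 79.73807525634766) [ 0.52921574 -0.00388261  0.00685677]
boss ((426.3283996582031, 281.2239990234375), (20.86878204345703, 21.069875717163086), 27.33090591430664) [0.42604782 0.27969641 0.07735135]
gear ((426.06671142578125, 280.2803649902344), (64.84738159179688, 66.87088775634766), 89.9563980102539) [0.42308592 0.27842667 0.04029461]
```

View pics/c.png

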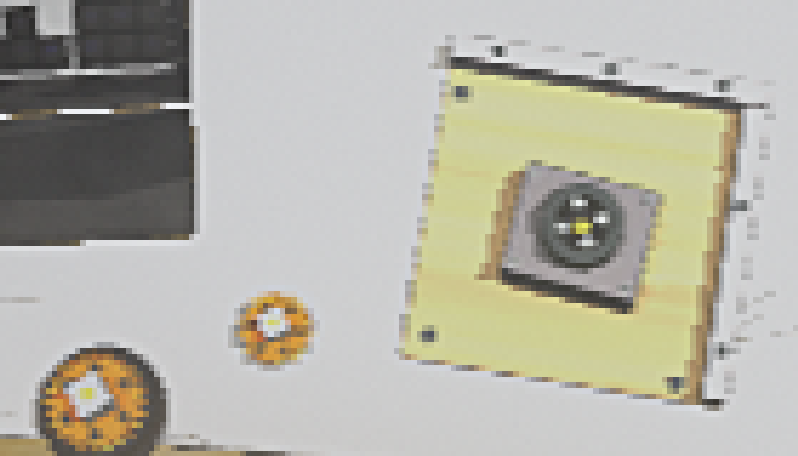

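The crop confirms it: the gear in the black stand (crop (90,395)) is the ~64 mm one, and the one at (275,325) is the smaller decoy. The gearbox top is at (582,235), with its cross socket visible. I'll move over the board for a wrist view.

>>> {"fn": "move_arm", "kwargs": {
  "motion": [
    [46,-39,0,0,0,0,0.3],
    [92,-78,0,0,0,0,0.3],
    [138,-117,0,0,0,0,0.3],
    [184,-156,0,0,0,0,0.3],
    [230,-195,0,0,0,0,0.3]
  ]
}}

```text
clock: 0.72
tool_pos: [0.39, -0.2917, 0.2386]
eef_rot: [0.977, 0.215, 0.0, -0.0]
contact_force: [1.6, 0.1, 0.2]
opening: 0.702
finger_force: 0.0
```

>>> {"fn": "move_arm", "kwargs": {
  "motion": [
    [46,-39,0,0,0,7,0.77],
    [92,-78,0,0,0,14,0.77],
    [138,-117,0,0,0,21,0.77],
    [184,-156,0,0,0,28,0.77],
    [230,-195,0,0,0,35,0.77]
  ]
}}

```text
clock: 1.35
tool_pos: [0.5167, -0.0181, 0.2385]
eef_rot: [0.996, -0.09, -0.0, 0.0]
contact_force: [0.1, -0.5, 0.1]
opening: 0.23
finger_force: 0.0
```

```bash
cat >> h.py <<'E'
def phi(): 
    q=r.get_state()['eef_rot']; return 2*np.arctan2(q[1],q[0])
def to(x,y,z,yaw=None):
    "shift mm and turn deg in tool axes to reach world TCP x,y,z, tool-x yaw (deg)"
    p=r.get_state()['tool_pos']; a=phi(); d=np.array([x,y,z])-p; c,s=np.cos(a),np.sin(a)
    t=0 if yaw is None else -((yaw-np.degrees(a)+180)%360-180)
    return np.round([1e3*(d[0]*c+d[1]*s),1e3*(d[0]*s-d[1]*c),-1e3*d[2],t],1)
def rects(P,reg,bands):
    for t,(lo,hi) in bands.items():
        mk=(reg&(P[...,2]>lo)&(P[...,2]<hi)).astype(np.uint8)
        n,l,s,c=cv2.connectedComponentsWithStats(mk); i=1+np.argmax(s[1:,4])
        q=P[l==i]; b=cv2.minAreaRect((q[:,:2]*1000).astype(np.float32))
        print(t,s[i,4],np.round(b[0],1),np.round(b[1],1),round(b[2],2),np.round(np.median(q,0),4),c[i].round())
BANDS={'gbtop':(.04,.06),'hub':(.068,.085),'fence':(.028,.04),'board':(.002,.012)}
E
python3 - <<'E'
from h import *
f,z,K,T=snap('wrist'); np.savez('w1.npz',f=f,z=z,K=K,T=T); save('d.png',f)
P=pts(z,K,T); c=np.linalg.inv(T); print(K[0,0],c[:3,3],c[:3,2],r.get_state()['tool_pos'])
rects(P,P[...,0]>0,BANDS)
E
```

```text
333.1493670525647 [ 0.58585995 -0.03161883  0.38456175] [-0.27134297  0.04810591 -0.96127978] [ 0.52058407 -0.00630907  0.23851141]
gbtop 3384 [524.5 -15.7] [84.  70.4] 74.82 [ 0.5348 -0.0197  0.0508] [250. 159.]
hub 1576 [524.9 -15.9] [48.7 49.3] 37.08 [ 0.5253 -0.016   0.0766] [249. 169.]
fence 6150 [537.3 -21.5] [200.1 198.8] 79.59 [ 0.6133 -0.0969  0.0359] [291.  96.]
board 20824 [531.8 -12.7] [185.9 184.7] 79.56 [ 0.5589 -0.0145  0.0059] [246. 140.]
```

View pics/d.png

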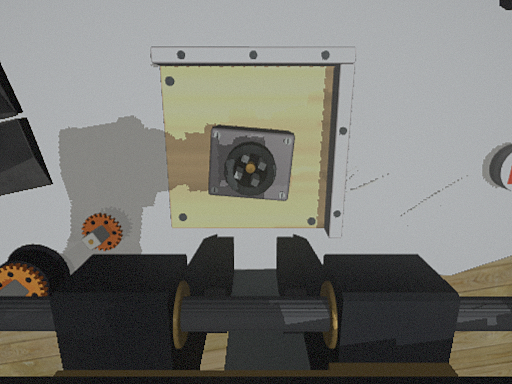

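The wrist view shows the fence at the top and right, the gearbox at (250,163) turned slightly, and the two gears at lower left. Next I'll go down on the near side of the gearbox.

>>> {"fn": "move_arm", "kwargs": {
  "motion": [
    [-50,9,20,0,0,0,0.77],
    [-66,9,75,0,0,0,0.77],
    [-66,9,135,0,0,0,0.77],
    [-66,9,190,0,0,0,0.77],
    [-66,9,218,0,0,0,0.77]
  ]
}}

```text
clock: 2.02
tool_pos: [0.4519, -0.0173, 0.0216]
eef_rot: [0.996, -0.088, -0.007, 0.0]
contact_force: [1.8, 0.7, 0.6]
opening: 0.228
finger_force: 0.0
```

>>> {"fn": "move_arm", "kwargs": {
  "motion": [
    [10,0,0,0,0,0,0.77],
    [22,0,0,0,0,0,0.77],
    [34,0,0,0,0,0,0.77],
    [47,0,0,0,0,0,0.77],
    [60,0,0,0,0,0,0.77]
  ]
}}

```text
clock: 2.65
tool_pos: [0.5088, -0.0274, 0.0252]
eef_rot: [0.996, -0.088, -0.009, 0.0]
contact_force: [-10.3, 2.0, 9.3]
opening: 0.234
finger_force: 5.2
```

>>> {"fn": "move_arm", "kwargs": {
  "motion": [
    [8,0,0,0,0,0,0.77],
    [16,0,0,0,0,0,0.77],
    [22,0,0,0,0,0,0.77],
    [22,0,0,0,0,0,0.77]
  ]
}}

```text
clock: 3.15
tool_pos: [0.5327, -0.0313, 0.025]
eef_rot: [0.996, -0.088, -0.006, 0.0]
contact_force: [-6.8, 0.8, 6.0]
opening: 0.23
finger_force: 3.4
```

>>> {"fn": "move_arm", "kwargs": {
  "motion": [
    [3,0,0,0,0,0,0.77],
    [6,0,0,0,0,0,0.77],
    [9,0,0,0,0,0,0.77],
    [11,0,0,0,0,0,0.77],
    [11,0,0,0,0,0,0.77]
  ]
}}

```text
clock: 3.78
tool_pos: [0.5394, -0.0326, 0.0249]
eef_rot: [0.996, -0.088, -0.01, 0.0]
contact_force: [-13.2, 2.6, 10.3]
opening: 0.229
finger_force: 6.8
```

```bash
cat >> h.py <<'E'
BC=np.array([.5373,-.0215]); BY=np.radians(-10.41)
def gb():
    f,z,K,T=snap('wrist'); P=pts(z,K,T); rects(P,P[...,0]>0,BANDS); print(r.get_state()['tool_pos'],r.get_state()['contact_force'],np.degrees(phi()))
E
python3 - <<'E'
from h import *
gb()
E
```

```text
gbtop 21327 [577.3 -23.4] [84.6 89.2] 80.32 [ 0.604  -0.0444  0.0509] [223. 144.]
hub 16121 [587.4 -24.8] [49.3 48.6] 57.98 [ 0.5895 -0.0245  0.0767] [195. 186.]
fence 29478 [614.3 -60.5] [208.3  92.7] 54.28 [ 0.6201 -0.0817  0.0359] [302.  85.]
board 15045 [561.2 -91.7] [43.5 97. ] 79.55 [ 0.57   -0.0941  0.0061] [364. 163.]
[ 0.53942964 -0.03261524  0.0248765 ] [-13.20065471   2.78535297  11.73863074] -10.040701600588704
```

The gearbox is against the far fence (board x about 49.9 mm). Next I'll go round to its left side, turning 90°.

>>> {"fn": "move_arm", "kwargs": {
  "motion": [
    [-22,0,0,0,0,0,0.77],
    [-22,0,-55,0,0,0,0.77],
    [-22,-20,-100,0,0,10,0.77],
    [0,-60,-100,0,0,20,0.77],
    [40,-95,-100,0,0,30,0.77]
  ]
}}

```text
clock: 4.45
tool_pos: [0.6044, 0.0546, 0.1261]
eef_rot: [0.938, -0.345, -0.003, -0.0]
contact_force: [0.8, -0.1, -0.6]
opening: 0.23
finger_force: 0.0
```

```bash
python3 -c "
from h import *
print(to(.6019,.0531,.022,-100.4),r.get_state()['q'].round(2),r.get_state()['tool_pos'])"
```

```text
[ -1.    2.7 104.1  60. ] [-0.27  0.82  0.2   1.72 -0.26  0.62 -2.2 ] [0.60440496 0.05456788 0.12609473]
```

>>> {"fn": "move_arm", "kwargs": {
  "motion": [
    [0,0,0,0,0,-10.5,0.77],
    [0,0,0,0,0,-21,0.77],
    [0,0,0,0,0,-31.5,0.77],
    [0,0,0,0,0,-42,0.77],
    [0,0,0,0,0,-52.5,0.77]
  ]
}}

```text
clock: 5.08
tool_pos: [0.6043, 0.0528, 0.125]
eef_rot: [0.994, 0.111, -0.002, -0.001]
contact_force: [-0.6, -0.4, -1.0]
opening: 0.23
finger_force: 0.0
```

>>> {"fn": "move_arm", "kwargs": {
  "motion": [
    [0,0,10,0,0,-10.5,0.77],
    [0,0,20,0,0,-21,0.77],
    [0,0,30,0,0,-31.5,0.77],
    [0,0,35,0,0,-42,0.77],
    [0,0,40,0,0,-52.5,0.77]
  ]
}}

```text
clock: 5.7
tool_pos: [0.604, 0.0525, 0.0847]
eef_rot: [0.843, 0.539, -0.002, -0.001]
contact_force: [-0.3, -0.2, -0.1]
opening: 0.229
finger_force: 0.0
```

```bash
python3 -c "
from h import *
print(to(.6019,.0531,.022,79.6),r.get_state()['q'].round(2),r.get_state()['tool_pos'])"
```

```text
[ -0.4  -2.2  62.7 -14.4] [-0.    0.88 -0.28  1.73  0.4   0.59 -0.95] [0.60403436 0.05253655 0.08468747]
```

>>> {"fn": "move_arm", "kwargs": {
  "motion": [
    [0,-2,30,0,0,-7,0.77],
    [0,-2,62,0,0,-14.4,0.77],
    [0,-2,62,0,0,-14.4,0.77]
  ]
}}

```text
clock: 6.08
tool_pos: [0.5997, 0.053, 0.0206]
eef_rot: [0.771, 0.637, -0.004, -0.003]
contact_force: [-0.3, -0.4, 0.3]
opening: 0.234
finger_force: 0.0
```

>>> {"fn": "move_arm", "kwargs": {
  "motion": [
    [-12,0,0,0,0,0,0.77],
    [-24,0,0,0,0,0,0.77],
    [-36,0,0,0,0,0,0.77],
    [-46,0,0,0,0,0,0.77],
    [-56,0,0,0,0,0,0.77]
  ]
}}

```text
clock: 6.7
tool_pos: [0.5915, 0.0012, 0.0229]
eef_rot: [0.77, 0.638, 0.0, -0.003]
contact_force: [1.1, 6.2, 4.1]
opening: 0.225
finger_force: 3.2
```

>>> {"fn": "move_arm", "kwargs": {
  "motion": [
    [-8,0,0,0,0,0,0.77],
    [-14,0,0,0,0,0,0.77],
    [-18,0,0,0,0,0,0.77],
    [-22,0,0,0,0,0,0.77],
    [-22,0,0,0,0,0,0.77]
  ]
}}

```text
clock: 7.32
tool_pos: [0.5875, -0.0194, 0.0229]
eef_rot: [0.77, 0.638, 0.001, -0.003]
contact_force: [0.8, 7.5, 3.1]
opening: 0.23
finger_force: 3.7
```

```bash
python3 - <<'E'
from h import *
f,z,K,T=snap('top');P=pts(z,K,T);v,u=np.mgrid[:384,:512]
rects(P,(u>250)&(u<335)&(v>145)&(v<230),BANDS);save('e.png',cv2.resize(f[140:240,230:350],(720,600)))
s=r.get_state();p=s['tool_pos'];d=p[:2]-BC;c,S=np.cos(BY),np.sin(BY);print(p,'board',d[0]*c+d[1]*S,-d[0]*S+d[1]*c,s['contact_force'],np.degrees(phi()))
E
```

```text
gbtop 17 [550.8 -51.7] [13.6 16.4] 56.01 [ 0.551  -0.0521  0.0487] [302. 182.]
hub 11 [567.8 -54.9] [ 5.  22.8] 74.41 [ 0.5666 -0.0546  0.0757] [303. 176.]
fence 59 [639.3  38.2] [51.  15.4] 75.67 [0.6398 0.0388 0.0347] [275. 159.]
board 1221 [536.9  16.1] [185.6 208.9] 79.1 [0.5015 0.032  0.006 ] [280. 195.]
[ 0.58754037 -0.01938267  0.02290638] board 0.04903083045533641 0.01116045047278778 [1.50720513 7.86780004 4.05840412] 79.35308517325973
```

>>> {"fn": "move_arm", "kwargs": {
  "motion": [
    [-3,0,0,0,0,0,0.77],
    [-6,0,0,0,0,0,0.77],
    [-9,0,0,0,0,0,0.77],
    [-10,0,0,0,0,0,0.77],
    [-10,0,0,0,0,0,0.77]
  ]
}}

```text
clock: 8.0
tool_pos: [0.5872, -0.0193, 0.0232]
eef_rot: [0.768, 0.641, 0.006, -0.007]
contact_force: [1.8, 21.4, 1.4]
opening: 0.23
finger_force: 11.0
```

>>> {"fn": "move_arm", "kwargs": {
  "motion": [
    [12,0,0,0,0,0,0.77],
    [16,0,-55,0,0,0,0.77],
    [10,0,-110,0,0,0,0.77],
    [-20,0,-160,0,0,0,0.77],
    [-42,0,-180,0,0,0,0.77]
  ]
}}

```text
clock: 8.62
tool_pos: [0.5779, -0.0772, 0.2048]
eef_rot: [0.771, 0.637, -0.002, -0.001]
contact_force: [0.1, 0.2, -1.0]
opening: 0.231
finger_force: 0.0
```

>>> {"fn": "move_arm", "kwargs": {
  "motion": [
    [0,0,0,0,0,0,0.5],
    [0,0,0,0,0,0,0.5]
  ]
}}

```text
clock: 8.88
tool_pos: [0.5765, -0.0737, 0.2005]
eef_rot: [0.77, 0.638, -0.004, -0.004]
contact_force: [0.1, -0.6, 0.5]
opening: 0.435
finger_force: 0.0
```

```bash
python3 - <<'E'
from h import *
gb()
f,z,K,T=snap('wrist'); np.savez('w2.npz',f=f,z=z,K=K,T=T);save('e.png',cv2.resize(f,(800,600)))
E
```

```text
gbtop 4101 [577. -72.] [84.3 70.2] 79.66 [ 0.58   -0.054   0.0509] [257. 169.]
hub 2005 [577.1 -71.7] [48.9 48.8] 80.95 [ 0.5772 -0.0709  0.0768] [257. 183.]
fence 6274 [537.2 -21.1] [199.3 199.7] 79.54 [ 0.6169 -0.0888  0.0359] [259. 157.]
board 29629 [531.  -12.7] [186.3 185.4] 79.68 [0.518  0.0117 0.0059] [190.  98.]
[ 0.57648294 -0.07311908  0.20015979] [ 0.2354964  -0.24806056  0.1381958 ] 79.32314172240184
```

View pics/e.png

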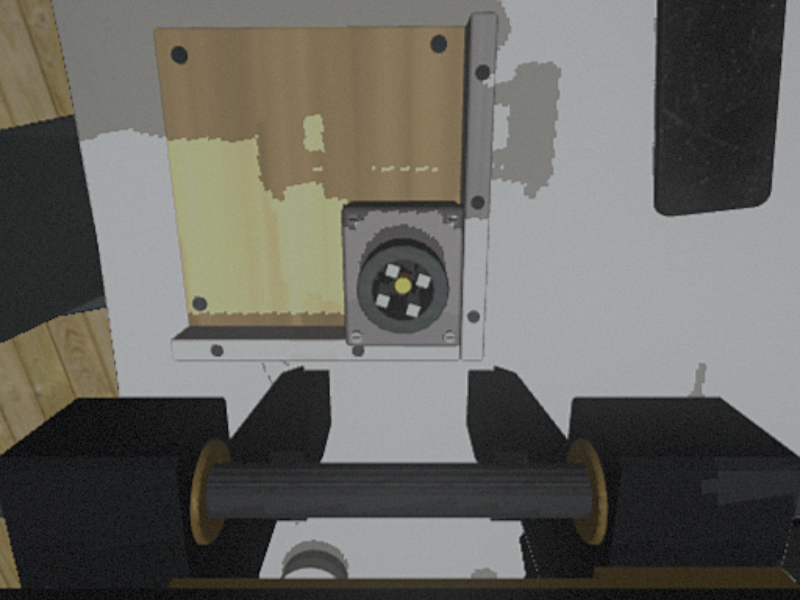

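The gearbox is in the corner at (402,275), and the socket's centre is at (403,286). I still need to check the fence gap and the slot direction, using depth.

```bash
python3 - <<'E'
from h import *
d=np.load('w2.npz'); f,z,K,T=[d[k] for k in 'fzKT'];P=pts(z,K,T)
R=np.array([[np.cos(BY),np.sin(BY)],[-np.sin(BY),np.cos(BY)]])
Q=P.copy();Q[...,:2]=(P[...,:2]-np.array([.5372,-.0211]))@R.T*1000;Q[...,2]*=1000
g=(Q[...,2]>46)&(Q[...,2]<56)&(abs(Q[...,0]-50)<60)&(abs(Q[...,1]+43)<60)
for a in (0,1): print('gb',np.percentile(Q[g][:,a],[.2,1,99,99.8]).round(1))
fn=(Q[...,2]>33)&(Q[...,2]<39)
fx=fn&(Q[...,1]>20)&(Q[...,1]<95)&(Q[...,0]>60); print('fence x',np.percentile(Q[fx][:,0],[.5,2,98,99.5]).round(1))
fy=fn&(Q[...,0]<0)&(Q[...,1]<-60); print('fence y',np.percentile(Q[fy][:,1],[.5,2,98,99.5]).round(1))
hub=np.array([577.1,-71.7])/1000
rr=np.hypot(P[...,0]-hub[0],P[...,1]-hub[1])
top=(P[...,2]>.07)&(rr<.027); 
(cx,cy),rad=cv2.minEnclosingCircle((P[top][:,:2]*1e3).astype(np.float32)); print('hub',cx,cy,rad)
u0,v0=257,183
np.set_printoptions(linewidth=250)
print((P[155:212:2,228:287:2,2]*1000).round().astype(int))
print(f[155:212:2,228:287:2].mean(-1).round().astype(int))
E
```

```text
gb [13.5 14.  82.7 83.2]
gb [-83.5 -83.1  -1.3  -0.8]
fence x [84.7 84.9 99.2 99.6]
fence y [-98.5 -98.2 -84.8 -84.5]
hub 577.1254272460938 -71.59249114990234 26.96328353881836
[[                  51                   52                   51                   50                   51                   51                   50                   51                   54                   59                   63
                    67                   71                   71                   70                   70                   71                   70                   66                   63                   59                   54
                    52                   51                   51                   50                   50                   50                   52                   50]
 [                  52                   51                   51                   52                   50                   50                   52                   62                   64                   70                   75
                    76                   76          
[... 20479 characters left out ...]
83  85  81 104 119 117]
 [118 116 122 117  64  78  76  80  81  83  67  65  42  44  39  41  36  34  46  88  73  76  79  73  73  80  71 121 123 121]
 [114 117 117 119 110  64  73  77  77  73  77  76  79  68  71  70  73  70  77  79  74  77  76  77  73 102 122 121 121 117]
 [116 115 120 119 118 116  78  70  72  70  72  74  78  82  80  80  74  81  76  76  80  78  77  72 108 120 120 121 120 120]
 [114 118 116 119 120 116 121  81  71  73  77  73  80  75  75  74  80  80  76  82  75  75  73 103 122 119 119 116 118 120]
 [ 79 107 120 117 119 113 120 120 112  97  81  70  71  73  74  71  74  75  74  68  78 115 118 121 113 116 119 119 121  95]]<stdin>:16: RuntimeWarning: invalid value encountered in cast
```

>>> {"fn": "move_arm", "kwargs": {
  "motion": [
    [0,-40,20,0,0,0,1],
    [0,-73,65,0,0,0,1],
    [0,-73,120,0,0,0,1],
    [0,-73,165,0,0,0,1],
    [0,-73,178,0,0,0,1]
  ]
}}

```text
clock: 9.6
tool_pos: [0.5021, -0.0592, 0.0212]
eef_rot: [0.769, 0.639, -0.005, -0.005]
contact_force: [-0.5, -0.6, -0.2]
opening: 0.003
finger_force: 0.0
```

>>> {"fn": "move_arm", "kwargs": {
  "motion": [
    [0,6,0,0,0,0,1],
    [0,12,0,0,0,0,1],
    [0,16,0,0,0,0,1],
    [0,19,0,0,0,0,1],
    [0,21,0,0,0,0,1]
  ]
}}

```text
clock: 10.22
tool_pos: [0.5251, -0.0646, 0.0242]
eef_rot: [0.77, 0.638, -0.003, -0.003]
contact_force: [1.0, -0.7, -0.7]
opening: 0.002
finger_force: 0.0
```

>>> {"fn": "move_arm", "kwargs": {
  "motion": [
    [0,3,0,0,0,0,1],
    [0,6,0,0,0,0,1],
    [0,8,0,0,0,0,1],
    [0,10,0,0,0,0,1],
    [0,10,0,0,0,0,1]
  ]
}}

```text
clock: 10.85
tool_pos: [0.5269, -0.0651, 0.0238]
eef_rot: [0.77, 0.639, -0.009, -0.007]
contact_force: [-14.7, 4.6, 16.3]
opening: 0.005
finger_force: 8.5
```

>>> {"fn": "move_arm", "kwargs": {
  "motion": [
    [0,3,0,0,0,0,1],
    [0,6,0,0,0,0,1],
    [0,8,0,0,0,0,1],
    [0,8,0,0,0,0,1]
  ]
}}

```text
clock: 11.35
tool_pos: [0.528, -0.0654, 0.0239]
eef_rot: [0.769, 0.639, -0.013, -0.011]
contact_force: [-27.5, 8.0, 30.3]
opening: 0.002
finger_force: 16.0
```

>>> {"fn": "move_arm", "kwargs": {
  "motion": [
    [0,-15,0,0,0,0,1],
    [0,-25,-30,0,0,0,1],
    [0,-20,-85,0,0,0,1],
    [0,10,-135,0,0,0,0.5],
    [0,40,-178,0,0,0,0.5]
  ]
}}

```text
clock: 11.98
tool_pos: [0.5839, -0.0755, 0.2036]
eef_rot: [0.77, 0.638, -0.003, -0.003]
contact_force: [0.5, -0.2, -0.9]
opening: 0.211
finger_force: 0.0
```

>>> {"fn": "move_arm", "kwargs": {
  "motion": [
    [0,-3,0,0,0,0,0.5],
    [0,-3,0,0,0,0,0.5]
  ]
}}

```text
clock: 12.22
tool_pos: [0.5788, -0.0748, 0.2005]
eef_rot: [0.77, 0.638, -0.004, -0.003]
contact_force: [-0.7, -0.4, -0.7]
opening: 0.432
finger_force: 0.0
```

```bash
cat >> h.py <<'E'
def corner():
    f,z,K,T=snap('wrist');P=pts(z,K,T)
    R=np.array([[np.cos(BY),np.sin(BY)],[-np.sin(BY),np.cos(BY)]])
    Q=P.copy();Q[...,:2]=(P[...,:2]-np.array([.5372,-.0211]))@R.T*1000;Q[...,2]*=1000
    g=(Q[...,2]>46)&(Q[...,2]<56)&(abs(Q[...,0]-50)<60)&(abs(Q[...,1]+43)<60)
    print('gb',[np.percentile(Q[g][:,a],[.2,1,99,99.8]).round(1) for a in (0,1)])
    fn=(Q[...,2]>33)&(Q[...,2]<39)
    fx=fn&(Q[...,1]>20)&(Q[...,1]<95)&(Q[...,0]>60);fy=fn&(Q[...,0]<0)&(Q[...,1]<-60)
    print('fence',np.percentile(Q[fx][:,0],[.5,2,98,99.5]).round(1),np.percentile(Q[fy][:,1],[.5,2,98,99.5]).round(1))
    return f,z,K,T,P
def hub(f,K,T,P,c0):
    "white squares: rays onto z=.077"
    rr=np.hypot(P[...,0]-c0[0],P[...,1]-c0[1])
    m=((f.min(-1)>125)&(rr<.018)&(f.max(-1).astype(int)-f.min(-1)<30)).astype(np.uint8)
    n,l,s,c=cv2.connectedComponentsWithStats(m); i=1+np.argsort(-s[1:,4])[:4]
    C=np.linalg.inv(T); rays=np.c_[(c[i,0]-K[0,2])/K[0,0],(c[i,1]-K[1,2])/K[1,1],np.ones(len(i))]@C[:3,:3].T
    w=C[:3,3]+rays*((.077-C[2,3])/rays[:,2])[:,None]
    o=w.mean(0)[:2]; a=np.degrees(np.arctan2(*(w[:,:2]-o).T[::-1])); 
    print('areas',s[i,4],'centre',o,'slot yaw mod90',(a-45)%90,'rad',np.hypot(*(w[:,:2]-o).T))
E
python3 - <<'E'
from h import *
f,z,K,T,P=corner(); rects(P,P[...,0]>0,BANDS); hub(f,K,T,P,(.578,-.072)); print(r.get_state()['tool_pos'],np.degrees(phi()))
E
```

```text
gb [array([14.8, 15.4, 84. , 84.5]), array([-84.1, -83.8,  -1.2,  -1.1])]
fence [84.6 84.9 99.2 99.6] [-99.  -98.9 -84.7 -84.5]
gbtop 4127 [578.4 -72. ] [83.7 70.1] 79.48 [ 0.5815 -0.0545  0.0509] [256. 168.]
hub 2002 [578.4 -71.9] [48.8 49.4] 42.52 [ 0.5785 -0.0713  0.0768] [256. 182.]
fence 6114 [537.1 -21. ] [198.9 199.8] 79.45 [ 0.6176 -0.0885  0.0359] [256. 155.]
board 29752 [531.  -12.5] [185.9 185.2] 79.47 [0.5182 0.0116 0.0059] [188.  97.]
areas [56 52 51 50] centre [ 0.57848012 -0.07231994] slot yaw mod90 [61.27448543 61.02752228 61.06790928 61.45333615] rad [0.01218936 0.0120573  0.01209997 0.01201362]
[ 0.57842581 -0.07476602  0.1999729 ] 79.28928740316613
```

The gearbox is now flush (x 84.5 against fence 84.7, y -84.1 against -84.6). The slot yaw is 61.2° mod 90 and the socket centre is (0.5785,-0.0722). Now to the gear.

>>> {"fn": "move_arm", "kwargs": {
  "motion": [
    [46,-31,0,0,0,0,0.3],
    [92,-62,0,0,0,0,0.3],
    [138,-93,0,0,0,0,0.3],
    [184,-124,0,0,0,0,0.3],
    [230,-155,0,0,0,0,0.3]
  ]
}}

```text
clock: 12.9
tool_pos: [0.4685, 0.1809, 0.201]
eef_rot: [0.77, 0.638, -0.005, -0.003]
contact_force: [0.9, 0.2, -0.4]
opening: 0.704
finger_force: 0.0
```

>>> {"fn": "move_arm", "kwargs": {
  "motion": [
    [40,-27,0,0,0,10.4,0.3],
    [70,-48,0,0,0,20.8,0.3],
    [90,-61,0,0,0,31.2,0.3],
    [90,-61,0,0,0,41.6,0.3],
    [90,-61,0,0,0,52,0.3]
  ]
}}

```text
clock: 13.52
tool_pos: [0.4259, 0.2794, 0.2013]
eef_rot: [0.972, 0.233, -0.006, -0.0]
contact_force: [-0.4, 0.3, -0.1]
opening: 0.702
finger_force: 0.0
```

>>> {"fn": "move_arm", "kwargs": {
  "motion": [
    [0,0,0,0,0,0,0.3],
    [0,0,0,0,0,0,0.3]
  ]
}}

```text
clock: 13.78
tool_pos: [0.427, 0.2795, 0.2021]
eef_rot: [0.971, 0.237, -0.005, -0.001]
contact_force: [0.7, 1.0, -0.3]
opening: 0.7
finger_force: 0.0
```

```bash
python3 - <<'E'
from h import *
f,z,K,T=snap('wrist');P=pts(z,K,T);np.savez('w3.npz',f=f,z=z,K=K,T=T);save('g.png',f)
near=np.hypot(P[...,0]-.426,P[...,1]-.28)<.055
rects(P,near,{'boss':(.07,.085),'disc':(.036,.047)})
print(r.get_state()['tool_pos'],np.degrees(phi()),r.get_state()['q'].round(2))
E
```

```text
boss 668 [427.6 279. ] [22.2 22. ] 30.6 [0.4284 0.2795 0.0758] [255. 184.]
disc 2169 [427.8 279. ] [61.3 61.1] 23.63 [0.4337 0.2831 0.0419] [255. 172.]
[0.42720973 0.27955926 0.20220756] 27.397876450861418 [-0.56  0.6  -0.17  1.94  0.16  0.62 -1.92]
```

View pics/g.png

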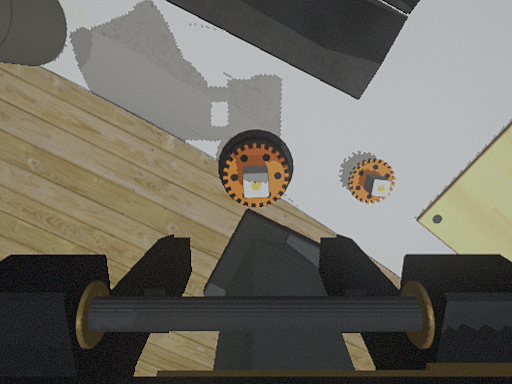

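The gear sits upright in the black stand at (255,178) with its white boss square to the tool, and the small decoy is at (371,180), clear of the fingers. I'll descend and grip.

>>> {"fn": "move_arm", "kwargs": {
  "motion": [
    [0,1,50,0,0,-1.6,0.3],
    [0,1,95,0,0,-3.2,0.3],
    [0,1,130,0,0,-3.2,0.3],
    [0,1,148,0,0,-3.2,0.3],
    [0,1,154,0,0,-3.2,0.3]
  ]
}}

```text
clock: 14.45
tool_pos: [0.4262, 0.2786, 0.0475]
eef_rot: [0.965, 0.263, -0.005, -0.001]
contact_force: [-0.2, -0.3, 0.3]
opening: 0.699
finger_force: 0.0
```

>>> {"fn": "move_arm", "kwargs": {
  "motion": [
    [0,0,0,0,0,0,0.6],
    [0,0,0,0,0,0,0.9],
    [0,0,0,0,0,0,1],
    [0,0,0,0,0,0,1],
    [0,0,0,0,0,0,1]
  ],
  "newtons": 40
}}

```text
clock: 15.08
tool_pos: [0.4271, 0.2792, 0.0491]
eef_rot: [0.965, 0.263, -0.004, -0.001]
contact_force: [-0.5, 0.3, 3.7]
opening: 0.245
finger_force: 40.0
```

>>> {"fn": "move_arm", "kwargs": {
  "motion": [
    [0,0,-15,0,0,0,1],
    [0,0,-40,0,0,0,1],
    [0,0,-75,0,0,0,1],
    [0,0,-105,0,0,0,1],
    [0,0,-115,0,0,0,1]
  ]
}}

```text
clock: 15.7
tool_pos: [0.4285, 0.2794, 0.1658]
eef_rot: [0.965, 0.263, -0.003, -0.002]
contact_force: [0.6, 0.1, -2.2]
opening: 0.247
finger_force: 40.0
```

```bash
python3 - <<'E'
from h import *
s=r.get_state();print(to(.5785,-.0722,.165,61.2),s['tool_pos'],np.degrees(phi()),s['opening'])
print(to(.5785,-.0722,.165,-28.8), s['q'].round(2))
E
```

```text
[-48.8 379.2   0.8 -30.8] [0.42848013 0.27942576 0.16577692] 30.44108772457101 0.2465944234452378
[-48.8 379.2   0.8  59.2] [-0.56  0.66 -0.18  1.97  0.2   0.53 -1.91]
```

>>> {"fn": "move_arm", "kwargs": {
  "motion": [
    [-7,50,0,0,0,0,1],
    [-14,108,0,0,0,0,1],
    [-21,166,0,0,0,0,1],
    [-29,225,0,0,0,0,1],
    [-36,280,0,0,0,0,1]
  ]
}}

```text
clock: 16.32
tool_pos: [0.5387, 0.0172, 0.1621]
eef_rot: [0.965, 0.262, -0.005, -0.001]
contact_force: [0.8, 0.4, -2.1]
opening: 0.246
finger_force: 40.0
```

>>> {"fn": "move_arm", "kwargs": {
  "motion": [
    [-5,45,0,0,0,-8,1],
    [-9,75,0,0,0,-16,1],
    [-12,95,0,0,0,-24,1],
    [-13,99,0,0,0,-30.8,1],
    [-13,99,0,0,0,-30.8,1]
  ]
}}

```text
clock: 16.95
tool_pos: [0.5769, -0.0732, 0.1614]
eef_rot: [0.861, 0.508, -0.004, -0.003]
contact_force: [-0.2, 0.2, -2.0]
opening: 0.245
finger_force: 40.0
```

>>> {"fn": "move_arm", "kwargs": {
  "motion": [
    [0,0,0,0,0,0,1],
    [0,0,0,0,0,0,1]
  ]
}}

```text
clock: 17.2
tool_pos: [0.5775, -0.0718, 0.1622]
eef_rot: [0.86, 0.509, -0.004, -0.002]
contact_force: [1.2, -0.2, -1.1]
opening: 0.244
finger_force: 40.0
```

```bash
python3 - <<'E'
from h import *
s=r.get_state();print(to(.5785,-.0722,.165,61.2),s['tool_pos'],np.degrees(phi()),s['opening'],s['eef_rot'],s['contact_force'],s['moment'])
f,z,K,T=snap('wrist');P=pts(z,K,T);np.savez('w4.npz',f=f,z=z,K=K,T=T);save('i.png',f)
near=np.hypot(P[...,0]-.5785,P[...,1]+.072)<.045
rects(P,near,{'bosstop':(.185,.20),'disc':(.145,.168)})
E
```

```text
[ 0.2  1.1 -2.8  0.1] [ 0.5774598  -0.07180984  0.16224934] 61.25787583824077 0.24402815897523228 [ 0.86047611  0.50947092 -0.00380323 -0.00240215] [ 1.16055046 -0.17066732 -1.14158795] [-0.01792392 -0.01760798 -0.00714559]
bosstop 3919 [578.4 -70.3] [19.8 53.2] 61.6 [ 0.5789 -0.0689  0.1892] [254. 271.]
disc 4957 [584.3 -58.5] [32.6 61.9] 61.46 [ 0.5861 -0.0569  0.1552] [255. 216.]
```

View pics/i.png

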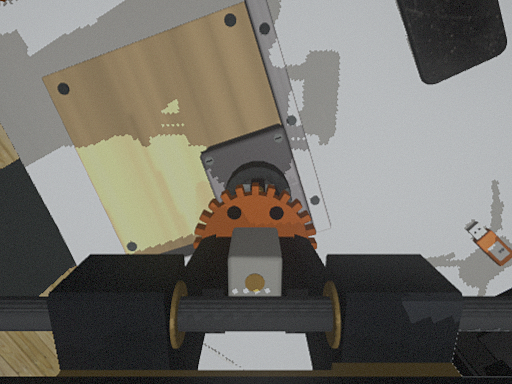

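The gear is held upright over the hub (boss at (255,265), hub visible behind the disc at (258,180)). Going down slowly.

>>> {"fn": "move_arm", "kwargs": {
  "motion": [
    [0,1,15,0,0,0,1],
    [0,1,30,0,0,0,1],
    [0,1,40,0,0,0,1],
    [0,1,40,0,0,0,1]
  ]
}}

```text
clock: 17.75
tool_pos: [0.5774, -0.0729, 0.121]
eef_rot: [0.86, 0.51, -0.005, -0.003]
contact_force: [-0.3, -0.0, -2.5]
opening: 0.245
finger_force: 40.0
```

```bash
python3 - <<'E'
from h import *
s=r.get_state();print(to(.5785,-.0722,.122,61.2),s['tool_pos'],s['contact_force'],s['moment'])
f,z,K,T=snap('wrist')
h=cv2.cvtColor(f,cv2.COLOR_RGB2HSV)
m=((h[...,0]>15)&(h[...,0]<32)&(h[...,1]>110)&(h[...,2]>80)).astype(np.uint8); m[:240]=0;m[330:]=0;m[:,:225]=0;m[:,285:]=0
n,l,st,c=cv2.connectedComponentsWithStats(m);i=1+np.argmax(st[1:,4]);C=np.linalg.inv(T)
p=r.get_state()['tool_pos'];ray=C[:3,:3]@np.linalg.inv(K)@[*c[i],1]
w=C[:3,3]+ray*((p[2]+.0275-C[2,3])/ray[2]);print('dot',st[i],c[i],w-p,to(*w))
E
```

```text
[ 1.1  0.7 -1.   0.1] [ 0.57737659 -0.07287051  0.12101413] [-0.2697081  -0.04488644 -2.54127449] [-0.01051389  0.00731028 -0.041675  ]
dot [246 274  18  17 248] [254.43951613 282.25806452] [-0.00034267  0.00032629  0.0275    ] [  0.1  -0.5 -27.5   0. ]
```

>>> {"fn": "move_arm", "kwargs": {
  "motion": [
    [1,1,0,0,0,0,1],
    [1,1,4,0,0,0,1],
    [1,1,7,0,0,0,1],
    [1,1,10,0,0,0,1],
    [1,1,13,0,0,0,1]
  ]
}}

```text
clock: 18.42
tool_pos: [0.5795, -0.0726, 0.1091]
eef_rot: [0.86, 0.509, -0.004, -0.002]
contact_force: [-0.9, 0.4, -1.4]
opening: 0.246
finger_force: 40.0
```

The stem has entered the socket freely. Pressing on.

>>> {"fn": "move_arm", "kwargs": {
  "motion": [
    [0,0,3,0,0,0,1],
    [0,0,6,0,0,0,1],
    [0,0,9,0,0,0,1],
    [0,0,12,0,0,0,1],
    [0,0,12,0,0,0,1]
  ],
  "newtons": 50
}}

```text
clock: 19.05
tool_pos: [0.5795, -0.0725, 0.0975]
eef_rot: [0.86, 0.509, -0.004, -0.002]
contact_force: [-1.6, -0.7, 4.0]
opening: 0.245
finger_force: 50.0
```

>>> {"fn": "move_arm", "kwargs": {
  "motion": [
    [0,0,2,0,0,0,1],
    [0,0,4,0,0,0,1],
    [0,0,6,0,0,0,1],
    [0,0,8,0,0,0,1],
    [0,0,8,0,0,0,1]
  ]
}}

```text
clock: 19.68
tool_pos: [0.5796, -0.0725, 0.092]
eef_rot: [0.86, 0.509, -0.003, -0.001]
contact_force: [-6.0, 0.5, 22.9]
opening: 0.241
finger_force: 50.0
```

>>> {"fn": "move_arm", "kwargs": {
  "motion": [
    [0,0,1,0,0,0,1],
    [0,0,2,0,0,0,1],
    [0,0,2,0,0,0,1]
  ]
}}

```text
clock: 20.05
tool_pos: [0.5797, -0.0724, 0.0918]
eef_rot: [0.861, 0.509, -0.003, -0.001]
contact_force: [-9.5, -1.1, 37.9]
opening: 0.245
finger_force: 50.0
```

```bash
python3 - <<'E'
from h import *
s=r.get_state();print(s['tool_pos'],s['contact_force'],s['moment'],s['opening'],s['eef_rot'])
f,z,K,T,P=corner();rects(P,np.hypot(P[...,0]-.58,P[...,1]+.05)<.06,{'disc':(.07,.092),'bosstop':(.11,.13)})
D=(P[...,2]>.078)&(P[...,2]<.09)&(f[...,0]>f[...,2].astype(int)+60);print('disc top z',np.median(P[D],0),D.sum())
save('j.png',f)
E
```

```text
[ 0.57971134 -0.07244339  0.09183473] [-9.48575823 -1.08684908 37.91379898] [-0.05324134  2.25106047 -0.00760433] 0.24479333364104097 [ 0.86051324  0.50941809 -0.00306525 -0.00087798]
gb [array([15.2, 16. , 84.4, 84.6]), array([-80.1, -74.7,  -0.8,  -0.7])]Traceback (most recent call last):
  File "<stdin>", line 3, in <module>
  File "h.py", line 36, in corner
    print('fence',np.percentile(Q[fx][:,0],[.5,2,98,99.5]).round(1),np.percentile(Q[fy][:,1],[.5,2,98,99.5]).round(1))
                                                                    ~~~~~~~~~~~~~^^^^^^^^^^^^^^^^^^^^^^^^^^^
    return _quantile_unchecked(
        a, q, axis, out, overwrite_input, method, keepdims, weights)
    return _ureduce(a,
                    func=_quantile_ureduce_func,
    ...<5 lines>...
                    overwrite_input=overwrite_input,
                    method=method)
    r = func(a, **kwargs)
    result = _quantile(arr,
                       quantiles=q,
    ...<2 lines>...
                       out=out,
                       weights=wgt)
    slices_having_nans = np.isnan(arr[-1, ...])
                                  ~~~^^^^^^^^^
IndexError: index -1 is out of bounds for axis 0 with size 0
```

>>> {"fn": "move_arm", "kwargs": {
  "motion": [
    [0,0,-1,0,0,0,1],
    [0,0,-2,0,0,0,1],
    [0,0,-2,0,0,0,1]
  ]
}}

```text
clock: 20.48
tool_pos: [0.5796, -0.0725, 0.092]
eef_rot: [0.86, 0.509, -0.003, -0.001]
contact_force: [-5.3, 0.0, 22.8]
opening: 0.249
finger_force: 50.0
```

```bash
python3 - <<'E'
from h import *
s=r.get_state();print(s['tool_pos'],s['contact_force'],s['opening'])
f,z,K,T=snap('wrist');P=pts(z,K,T);save('j.png',f)
R=np.array([[np.cos(BY),np.sin(BY)],[-np.sin(BY),np.cos(BY)]]);Q=(P[...,:2]-np.array([.5372,-.0211]))@R.T*1000
g=(P[...,2]>.046)&(P[...,2]<.056)&(abs(Q[...,0]-50)<60)&(Q[...,1]>-100)&(Q[...,1]<10)
print([np.percentile(Q[g][:,a],[.2,1,99,99.8]).round(1) for a in(0,1)])
e=g&(Q[...,1]>-4); q=Q[g&(Q[...,1]>-20)]
b=np.arange(20,82,4);m=[np.percentile(q[abs(q[:,0]-x)<2][:,1],97) for x in b];print('+y edge slope deg',np.degrees(np.polyfit(b,m,1)[0]))
D=(P[...,2]>.07)&(P[...,2]<.1)&(f[...,0]>f[...,2].astype(int)+60);print('disc top',np.median(P[D],0),D.sum())
E
```

```text
[ 0.57959825 -0.07247011  0.09196522] [-5.34116486e+00  2.27840198e-02  2.28201416e+01] 0.24860986650661732
[array([15.1, 16. , 84.4, 84.6]), array([-80.5, -74.6,  -0.8,  -0.7])]
+y edge slope deg -0.01888897935779697
disc top [ 0.58846185 -0.05675226  0.08491546] 3338
```

View pics/j.png

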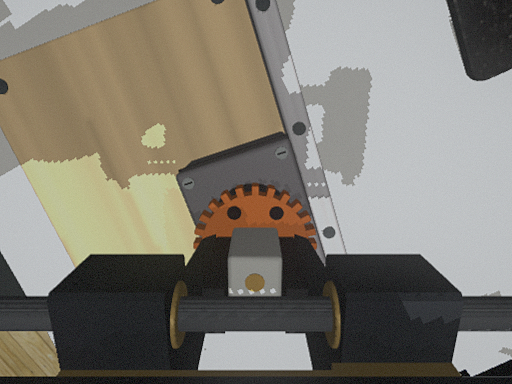

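The gear is home: disc top at 84.9 mm, where 85 is seated. The gearbox is still square and flush, and the gear is pressed with about 23 N. Handing in.

```bash
python3 -c "
from h import *
print(finish_job())"
```

```text
the job is handed in; nothing more can be done
None
```

The job is handed in at about 20.5 s on the robot's clock: the gearbox sits square in the fence corner, within about half a millimetre by camera, and the gear is meshed, fully home (disc top measured at 84.9 mm, 85 expected) and held down with about 23 N.

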